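# Roll the fuel rail onto its seat so the outlets point up

### The job

Two steel fuel rails lie on the rubber mat with their outlet stubs pointing sideways. Roll the long one (four stubs) a quarter turn along the mat, without lifting it, so that it sits on its other flat pads with all its stubs pointing straight up, still on the mat. Leave the short rail (two stubs) as it lies.

Things in the scene. Friction and masses are not known exactly. Their poses are not given: they have to be found in the camera images.
- rail_long_center (a point): Middle of the long fuel rail, on its axis, 15 mm above the mat. Steel tube, 30 mm diameter, 220 mm long plus two 12 mm end plugs of 22 mm diameter, 0.5 to 1 kg. Own y runs along the tube; own +x is where its four stubs point: at first level and away from the robot within 35 degrees, at the end up. Plain round tube from y = -30 to 30. It rolls towards -x; a quarter turn moves it 24 mm.
- rail_long_pad (a point): Middle of the long rail's second seat, the side opposite the stubs, 15 mm from the axis (own -x); it must end underneath, on the mat. Both seats (the first on own -z, now underneath) are flat pads 8 mm wide, 26 mm long at y = -66 and 66, flush with the tube's outline: a 0.5 mm edge to roll over. Within 15 degrees of a seat the rail settles on it; in between it rolls as a cylinder.
- rail_long_stub (a point): Tip of one of the long rail's four stubs, 38 mm from the axis (own +x), at own y = 42; the others are at y = -90, -42 and 90. Stubs are 15 mm in diameter with a 19 mm collar at the tube. The mat below is black rubber, 360 mm deep by 700 mm wide, its top 4 mm above the bench.
- rail_short_center (a point): Middle of the short fuel rail, which stays alone, on its axis. Same 30 mm tube, only 120 mm long plus two 12 mm end plugs, with two stubs at own y = -40 and 40; axes as for the long rail. It lies on the same mat, on the other side (left or right) of the robot's centre line.
Mind the look-alikes: they are no part of the job. Leave any blue or yellow look-alike of the part that bears rail_long_center alone.

How it is judged:
At the end, for the whole second after the job is handed in: The long rail lies on the mat (its axis 12.5 to 19 mm above the mat) with its stubs pointing straight up within 10 degrees; the short rail is within 20 mm of its starting place with its stubs still level within 10 degrees (angle between rail_long_center's own x axis and vertical below 0.175 rad and distance of rail_short_center from where it was at the start of the episode below 0.02 m and angle between rail_short_center's own z axis and vertical below 0.175 rad and height (world z) of rail_long_center between 0.0165 and 0.023 m); the robot touches nothing.
It fails at once if the long rail is lifted: its middle rises more than 15 mm above where it lay (height (world z) of rail_long_center above 0.034 m).
It fails at once if the short rail is pushed more than 20 mm away (distance of rail_short_center from where it was at the start of the episode above 0.02 m).
It also fails if it takes over 42 s, if anything falls off the work surface, if the arm or the gripper's body presses on something with over 40 N, if the wrist force passes 120 N, or if a joint passes its speed limit or range.

### The arm

A 6-joint arm with a two-finger parallel gripper is mounted at the origin on the work surface. World frame = base frame: x ahead of the robot, y to its left, z up, the work surface at z = 0. Lengths are in m, angles in rad, forces in N, time in s.
With the tool pointing down it reaches from about 0.3 to 0.875 m from the base axis. Payload 6.4 kg.
Tool frame: the origin (TCP) lies midway between the tips of the shut fingers; the grasp point (between the pads) lies 19 mm behind it; z points along the fingers, y is the direction in which the jaws open and shut (so a half turn about z gives the same grasp; the last joint's range is limited). The gripper opens to 85 mm and grips with 20 to 120 N. Pads are 22 mm wide; open, the fingers measure 114 mm over their backs; the gripper's body (76 mm by 85 mm) begins 54 mm behind the grasp point. The pads swing forward as they close: fully open they stand 13 mm farther back than shut.
Start: joints at [0.977, 0.181, 1.607, -0, 1.354, -0.206], TCP at [0.217, 0.532, 0.231] pointing down, gripper open.
Joint ranges: [-2.99, 2.99], [-0.89, 2.07], [0.3, 2.58], [-1.14, 4.28], [0, 2.63], [-3.12, 3.12]. Speed limits (rad/s): [2.57, 2.57, 3.01, 3.14, 3.14, 3.14].

### API

Orientations are given as a unit quaternion [w, x, y, z].
In Python, from bench import ctrl gives the robot as it stands.
- The arm moves only by the tool apply_moves, never from a script. Its argument "plan" is a list of rows, each an object with "translation": the shift along the tool's x, y, z in m, a list of three; "angular": the turn, a rotation vector about the tool's x, y, z in rad, a list of three; "hand": the finger opening in m, from 0 to 0.0854. In form: [{"translation": [x, y, z], "angular": [rx, ry, rz], "hand": hand}, ...]. A call has 1 to 10 rows; each row shifts and turns the commanded pose from where the row before left it, along the tool's axes as they then stand; what a row does not reach is not made up. A row lasts 1/8 s, in which the tool goes at most 62.5 mm and 10.7 degrees, less where a joint would pass 70% of its speed; a pose out of reach is approached as far as the arm can. A call with a gripper value outside its range is refused whole. The fingers move at their own pace and stop on an object; the grip force is fixed at half the most. Time passes only in rows, so rows that do not move let the fingers close. It gives the time, the measured TCP pose, the force and the opening at its end, in the units of the state.
- ctrl.get_obs(): the state, without advancing time (a new reading comes with each control period).
- ctrl.camera(name): name is "side" or "top" or "wrist"; returns a dict with "img" (400x640x3 uint8, red, green, blue), "K" (3x3 intrinsics, pixels), "eye" and "orientation" of the camera in the world. Camera axes: x right, y up, looking along -z (the intrinsics and any distortion apply to the point x, -y, -z); pixel columns grow to the right and rows downward; lengths in m; the calibration is good to about 2 mm. A picture is of the moment at which its call begins. There is no depth.
- ctrl.hand_in(): hands the job in, once; it reports no verdict.
The state is a dict: "time_s": time; "q": joint angles; "dq": joint speeds; "joint_efforts": joint torques, N m; "eef_pos": TCP position; "eef_rot": TCP orientation; "wrist_force": force on the tool from outside, world axes, zero at the start; "torque": the same for the moment, N m; "opening": opening from 0.0 (shut) to 1.0 (fully open).
Only numpy, scipy, OpenCV 4.12 (cv2) and the standard library are available. Lean on these libraries where they do the work, as an engineer would, in place of code of your own. Each camera call takes 0.05 s, during which the arm holds its last target.

## Working session

There is one attempt and no reset: what is moved stays moved. The work goes in short steps, Python scripts to look and compute and a tool call to move; the robot and the scene stay as the last step left them, time stands still between calls to the robot, and variables do not carry over. Pictures are saved under pics/ and viewed, and the job is handed in when it is done.

Besides the shell and the picture viewer there is one more tool, called after "Call:" in YAML: its name, and indented under it one key for each argument. apply_moves: Moves the arm, as the interface text tells. Its arguments: {"type":"object","properties":{"plan":{"type":"array","items":{"type":"object","properties":{"translation":{"type":"array","items":{"type":"number"}},"angular":{"type":"array","items":{"type":"number"}},"hand":{"type":"number"}}}}},"required":["plan"]}

```bash
ls; mkdir -p pics; python3 - <<'E'
from bench import ctrl
import cv2
print(ctrl.get_obs())
for n in ['top','side']:
    c=ctrl.camera(n); cv2.imwrite(f'pics/{n}0.png',c['img'][:,:,::-1]); print(n,c['K'],c['eye'],c['orientation'],c.keys())
E
```

```text
pics
{'time_s': 0.0, 'q': array([ 9.76709440e-01,  1.81531585e-01,  1.60798297e+00, -3.26273946e-05,
        1.35382858e+00, -2.06300044e-01]), 'dq': array([-8.42697882e-04,  6.02855878e-05,  1.44192748e-03, -1.34877109e-03,
        4.71375563e-04,  5.70028879e-05]), 'joint_efforts': array([ 5.17510380e-04, -4.44866252e+01, -3.51333225e+01, -3.96627756e-04,
        9.10807023e-03,  6.98027534e-06]), 'eef_pos': array([0.21710956, 0.53184207, 0.23040159]), 'eef_rot': array([-3.26319938e-04,  1.92677276e-01,  9.81261790e-01, -8.12286791e-04]), 'wrist_force': array([-0.25648906,  0.11357727, -0.78755102]), 'torque': array([0.01759364, 0.00580325, 0.0016423 ]), 'opening': 0.9986451990008849}
top [[452.94228854   0.         317.97820102]
 [  0.         452.94228854 195.25467527]
 [  0.           0.           1.        ]] [ 0.33788223 -0.04617882  1.02360124] [ 0.7102083   0.04021078 -0.01601157 -0.70265987] dict_keys(['img', 'K', 'eye', 'orientation'])
side [[430.55758552   0.         318.63410355]
 [  0.         430.55758552 196.42168393]
 [  0.           0.           1.        ]] [ 0.22985537 -0.82166429  0.94097821] [ 0.92968867  0.35344164 -0.03626186 -0.09717536] dict_keys(['img', 'K', 'eye', 'orientation'])
```

View pics/top0.png

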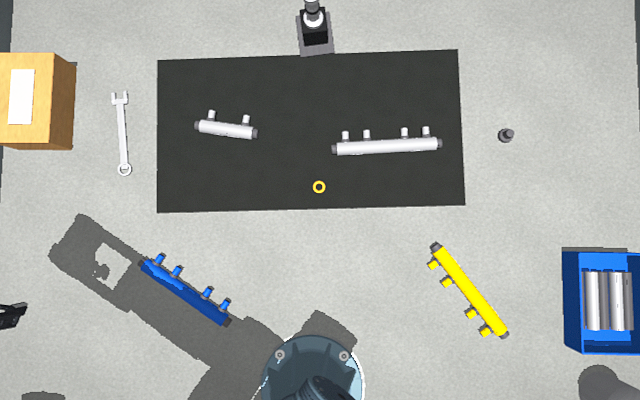

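View pics/side0.png

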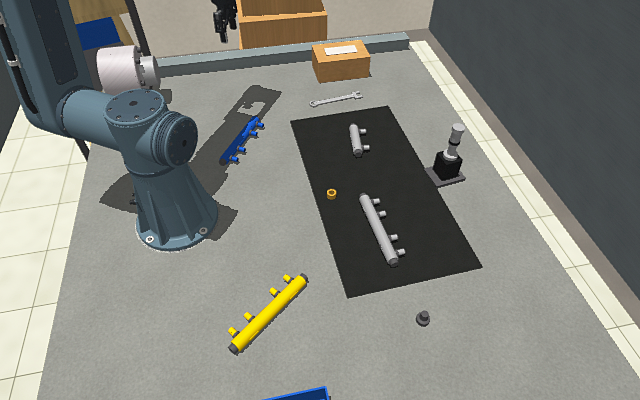

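The long steel rail with four stubs is at about (333–441, 145) in the top view. The short one with two stubs is at (195–257, 128). The blue rail at (185,288) and the yellow one at (470,290) are look-alikes. I'll enlarge a crop to confirm this and measure.

```bash
cat > h.py <<'E'
import numpy as np, cv2
from bench import ctrl
from scipy.spatial.transform import Rotation as R
def rot(q): return R.from_quat([q[1],q[2],q[3],q[0]])
def px2w(c,u,v,z):
    K=c['K']; d=np.array([(u-K[0,2])/K[0,0],-(v-K[1,2])/K[1,1],-1.])
    d=rot(c['orientation']).apply(d); e=np.array(c['eye']); return e+d*(z-e[2])/d[2]
def w2px(c,p):
    q=rot(c['orientation']).inv().apply(np.array(p)-c['eye']); K=c['K']
    return K[0,0]*q[0]/-q[2]+K[0,2], K[1,1]*(-q[1])/-q[2]+K[1,2]
E
python3 - <<'E'
from h import *
c=ctrl.camera('top')
im=c['img'][110:170,320:450,::-1]
cv2.imwrite('pics/top_crop.png',cv2.resize(im,None,fx=6,fy=6,interpolation=cv2.INTER_CUBIC))
c=ctrl.camera('side')
im=c['img'][185:275,345:425,::-1]
cv2.imwrite('pics/side_crop.png',cv2.resize(im,None,fx=6,fy=6,interpolation=cv2.INTER_CUBIC))
E
```

```text
(no output)
```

View pics/top_crop.png

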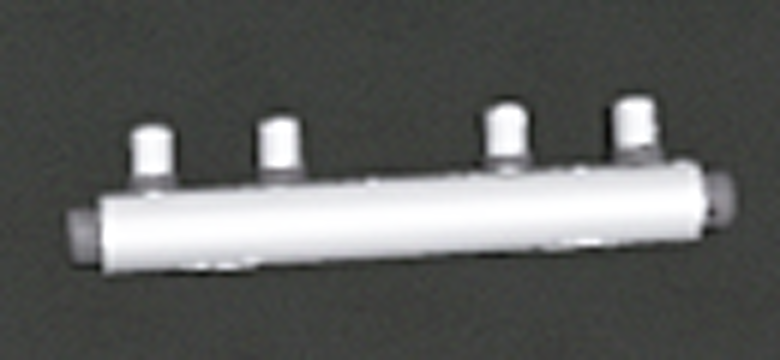

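View pics/side_crop.png

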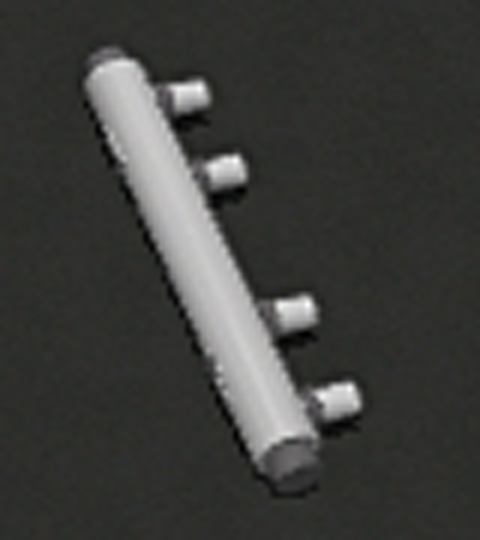

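```bash
python3 - <<'E'
from h import *
c=ctrl.camera('top')
f=lambda x,y:px2w(c,320+(x+.5)/6-.5,110+(y+.5)/6-.5,.019)
L=f(102,235);Rr=f(702,203);print('ends',L,Rr,np.linalg.norm(L-Rr),(L+Rr)/2)
for y,p in zip((90,42,-42,-90),[(152,125),(279,116),(506,103),(634,96)]): print(y,f(*p))
d=(L-Rr);print('axis ang',np.arctan2(-d[0],d[1]))
s=ctrl.camera('side')
g=lambda x,y:px2w(s,345+(x+.5)/6-.5,185+(y+.5)/6-.5,.019)
for p in [(208,96),(244,170),(317,312),(359,400)]: print('side',g(*p))
print('post base',px2w(c,315,50,0.02),'ring',px2w(c,319,187,.01))
E
```

```text
ends [ 0.52275562 -0.05174242  0.019     ] [ 0.53606235 -0.27414144  0.019     ] 0.22279675510549957 [ 0.52940898 -0.16294193  0.019     ]
90 [ 0.56453914 -0.07009057  0.019     ]
42 [ 0.56816488 -0.11750502  0.019     ]
-42 [ 0.57345186 -0.20193676  0.019     ]
-90 [ 0.57629655 -0.24936191  0.019     ]
axis ang 0.05976144261498971
side [ 0.56285233 -0.07097855  0.019     ]
side [ 0.56561367 -0.11787659  0.019     ]
side [ 0.57223802 -0.20204964  0.019     ]
side [ 0.57469287 -0.25021583  0.019     ]
post base [ 7.50318310e-01 -5.02722868e-04  2.00000000e-02] ring [ 0.4371612  -0.01303685  0.01      ]
```

The crop confirms it: bare steel, four stubs, on the mat right of the centre line. The axis ends match the 220 mm length, and both cameras agree on the stub tips to about 2 mm. The rail centre is ≈ (0.531, -0.1625) with yaw ≈ 0.06. I'll turn the wrist, then travel over the stub at y=+42.

Call:
apply_moves:
  plan:
    - {"translation": [0, 0, 0], "angular": [0, 0, 0.18], "hand": 0.0854}
    - {"translation": [0, 0, 0], "angular": [0, 0, 0.18], "hand": 0.0854}
    - {"translation": [0, 0, 0], "angular": [0, 0, 0.18], "hand": 0.0854}
    - {"translation": [0, 0, 0], "angular": [0, 0, 0.18], "hand": 0.0854}
    - {"translation": [0, 0, 0], "angular": [0, 0, 0.18], "hand": 0.0854}
    - {"translation": [0, 0, 0], "angular": [0, 0, 0.18], "hand": 0.0854}
    - {"translation": [0, 0, 0], "angular": [0, 0, 0.18], "hand": 0.0854}
    - {"translation": [0, 0, 0], "angular": [0, 0, 0.18], "hand": 0.0854}
    - {"translation": [0, 0, 0], "angular": [0, 0, 0.18], "hand": 0.0854}
    - {"translation": [0, 0, 0], "angular": [0, 0, 0.18], "hand": 0.0854}

```text
time_s: 1.55
eef_pos: [0.2174, 0.5322, 0.2312]
eef_rot: [0.0, 0.89, 0.456, -0.0]
wrist_force: [-0.7, -0.4, 0.7]
opening: 0.998
```

Call:
apply_moves:
  plan:
    - {"translation": [0, 0, 0], "angular": [0, 0, 0.18], "hand": 0.03}
    - {"translation": [0, 0, 0], "angular": [0, 0, 0.18], "hand": 0.03}
    - {"translation": [0, 0, 0], "angular": [0, 0, 0.18], "hand": 0.03}
    - {"translation": [0, 0, 0], "angular": [0, 0, 0.18], "hand": 0.03}
    - {"translation": [0, 0, 0], "angular": [0, 0, 0.175], "hand": 0.03}
    - {"translation": [0.0, 0, 0], "angular": [0, 0, 0], "hand": 0.03}

```text
time_s: 2.3
eef_pos: [0.2174, 0.5323, 0.2312]
eef_rot: [0.0, 1.0, 0.03, -0.0]
wrist_force: [0.5, 0.2, -0.0]
opening: 0.351
```

Call:
apply_moves:
  plan:
    - {"translation": [0.025, 0.056, 0.003], "angular": [0, 0, 0], "hand": 0.03}
    - {"translation": [0.025, 0.056, 0.003], "angular": [0, 0, 0], "hand": 0.03}
    - {"translation": [0.025, 0.056, 0.003], "angular": [0, 0, 0], "hand": 0.03}
    - {"translation": [0.025, 0.056, 0.003], "angular": [0, 0, 0], "hand": 0.03}
    - {"translation": [0.025, 0.056, 0.003], "angular": [0, 0, 0], "hand": 0.03}
    - {"translation": [0.025, 0.056, 0.003], "angular": [0, 0, 0], "hand": 0.03}
    - {"translation": [0.025, 0.056, 0.003], "angular": [0, 0, 0], "hand": 0.03}
    - {"translation": [0.025, 0.056, 0.003], "angular": [0, 0, 0], "hand": 0.03}
    - {"translation": [0.025, 0.056, 0.003], "angular": [0, 0, 0], "hand": 0.03}
    - {"translation": [0.025, 0.056, 0.003], "angular": [0, 0, 0], "hand": 0.03}

```text
time_s: 3.55
eef_pos: [0.5007, -0.0141, 0.2015]
eef_rot: [0.0, 1.0, 0.031, 0.0]
wrist_force: [-0.2, 0.1, -0.5]
opening: 0.355
```

Call:
apply_moves:
  plan:
    - {"translation": [0.025, 0.055, 0.003], "angular": [0, 0, 0], "hand": 0.03}
    - {"translation": [0.028, 0.055, 0.003], "angular": [0, 0, 0], "hand": 0.03}
    - {"translation": [0, 0, 0], "angular": [0, 0, 0], "hand": 0.03}

```text
time_s: 3.92
eef_pos: [0.5604, -0.1227, 0.1945]
eef_rot: [0.0, 1.0, 0.029, -0.0]
wrist_force: [-0.3, 1.3, 0.6]
opening: 0.351
```

```bash
python3 - <<'E'
from h import *
o=ctrl.get_obs();print({k:np.round(v,4) for k,v in o.items()});print(rot(o['eef_rot']).as_matrix().round(3))
c=ctrl.camera('wrist');cv2.imwrite('pics/w1.png',c['img'][:,:,::-1]);print(c['eye'],rot(c['orientation']).as_matrix())
c=ctrl.camera('side');cv2.imwrite('pics/s1.png',c['img'][:,:,::-1])
E
```

```text
{'time_s': np.float64(3.925), 'q': array([-4.2200e-01,  2.1280e-01,  1.6463e+00, -7.0000e-04,  1.2823e+00,
        1.0906e+00]), 'dq': array([ 0.0558, -0.0518,  0.0656,  0.0229,  0.0283,  0.0356]), 'joint_efforts': array([ -1.8267, -44.0882, -35.4908,  -0.2882,  -0.3568,  -0.227 ]), 'eef_pos': array([ 0.5604, -0.1227,  0.1945]), 'eef_rot': array([ 3.000e-04,  9.996e-01,  2.920e-02, -1.000e-04]), 'wrist_force': array([-0.3258,  1.265 ,  0.5924]), 'torque': array([0.0049, 0.0238, 0.0132]), 'opening': np.float64(0.3511)}
[[ 0.998  0.058 -0.   ]
 [ 0.058 -0.998 -0.001]
 [-0.     0.001 -1.   ]]
[ 0.63718361 -0.11795226  0.33890413] [[ 5.79265488e-02  9.51229587e-01  3.02996350e-01]
 [-9.98320831e-01  5.51389321e-02  1.77543285e-02]
 [ 1.81547392e-04 -3.03516015e-01  9.52826320e-01]]
```

View pics/w1.png

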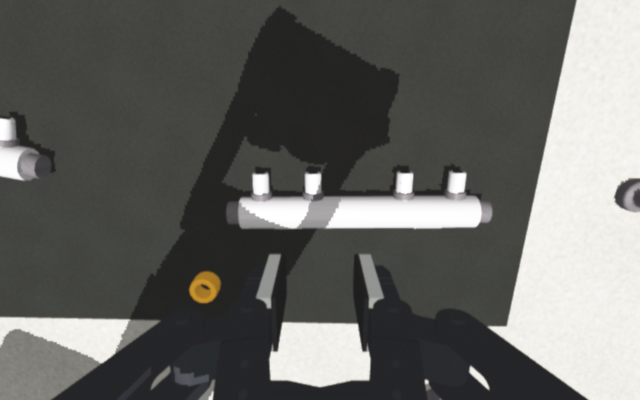

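View pics/s1.png

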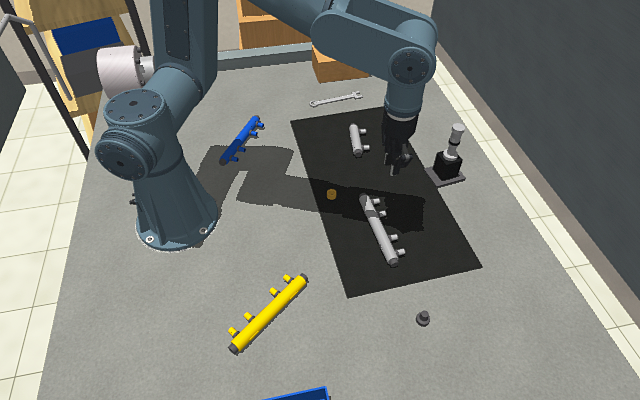

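```bash
python3 - <<'E'
from h import *
c=ctrl.camera('wrist')
im=c['img'][150:250,220:500,::-1]
cv2.imwrite('pics/w1c.png',cv2.resize(im,None,fx=2.8,fy=2.8,interpolation=cv2.INTER_CUBIC))
for p in [(239,212),(481,212),(260.5,173),(312.5,172),(404,171),(456,171)]: print(p,px2w(c,*p,.019).round(4))
X=np.array([.9982,.06,0]);Y=np.array([-.06,.9982,0]);C=np.array([.531,-.1625,.019])
for y in (90,42,-42,-90):print(y,(C+.038*X+Y*y/1e3).round(4),np.round(w2px(c,C+.038*X+Y*y/1e3),1))
print(np.round(w2px(c,C+.11*Y),1),np.round(w2px(c,C-.11*Y),1))
E
```

```text
(239, 212) [ 0.5204 -0.0441  0.019 ]
(481, 212) [ 0.5342 -0.2738  0.019 ]
(260.5, 173) [ 0.5596 -0.0642  0.019 ]
(312.5, 172) [ 0.5634 -0.1119  0.019 ]
(404, 171) [ 0.5694 -0.1956  0.019 ]
(456, 171) [ 0.5722 -0.2431  0.019 ]
90 [ 0.5635 -0.0704  0.019 ] [267.3 169.2]
42 [ 0.5664 -0.1183  0.019 ] [319.7 169.2]
-42 [ 0.5715 -0.2021  0.019 ] [411.5 169.2]
-90 [ 0.5743 -0.2501  0.019 ] [463.9 169.2]
[248.  208.5] [480.1 208.5]
```

View pics/w1c.png

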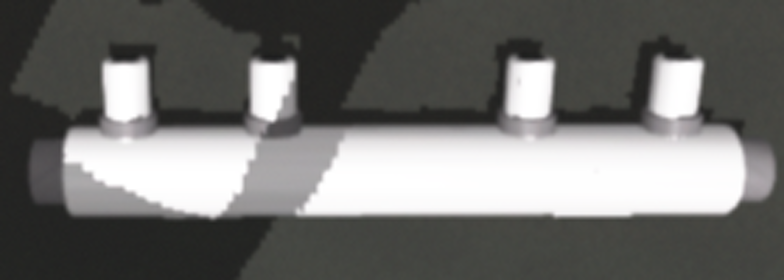

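The wrist crop agrees with the model: the tube middle falls at column 364 as predicted, and the stubs are within about 2 mm. I'll grip the stub at y=42 with a tool tilted back, so it can turn with the rail. First the tilt, then I'll check the joints.

Call:
apply_moves:
  plan:
    - {"translation": [0, 0, 0], "angular": [0, -0.157, 0], "hand": 0.03}
    - {"translation": [0, 0, 0], "angular": [0, -0.157, 0], "hand": 0.03}
    - {"translation": [0, 0, 0], "angular": [0, -0.157, 0], "hand": 0.03}
    - {"translation": [0, 0, 0], "angular": [0, -0.157, 0], "hand": 0.03}
    - {"translation": [0, 0, 0], "angular": [0, -0.157, 0], "hand": 0.03}
    - {"translation": [0, 0, 0], "angular": [0, 0, 0], "hand": 0.03}

```text
time_s: 4.82
eef_pos: [0.5585, -0.1166, 0.1909]
eef_rot: [0.01, 0.922, 0.03, -0.385]
wrist_force: [-0.2, -0.1, 0.4]
opening: 0.35
```

```bash
python3 - <<'E'
from h import *
o=ctrl.get_obs();print({k:np.round(v,4) for k,v in o.items()});M=rot(o['eef_rot']).as_matrix();print(M.round(3))
T=np.array([.5563,-.1179,.0133]); print('delta tool',M.T@(T-o['eef_pos']))
# fit FK: q1 yaw about z, lateral offset s, shoulder fwd offset e, h,a,b(elbow off),t
from scipy.optimize import least_squares
def fk(q,p):
    h,e,a,b,k,t,s=p
    c1=R.from_euler('z',q[0]); A=c1*R.from_euler('y',q[1]); B=A*R.from_euler('y',q[2])
    D=B*R.from_euler('z',q[3]); E=D*R.from_euler('y',q[4]); F=E*R.from_euler('z',q[5])
    pos=c1.apply([e,s,h])+A.apply([0,0,a])+B.apply([k,0,b])+E.apply([0,0,t])
    return pos,F.as_matrix()
data=[([.97671,.18153,1.60798,0,1.35383,-.2063],[.21711,.53184,.2304]),([-.422,.2128,1.6463,-.0007,1.2823,1.0906],[.5604,-.1227,.1945]),(o['q'],o['eef_pos'])]
f=lambda p:np.r_[np.concatenate([(fk(q,p)[0]-x) for q,x in data])*1000,(p-[.4,0,.4,.4,0,.25,.118])*np.array([.1]*7)]
r=least_squares(f,[.4,0,.4,.4,0,.25,.118]);print(r.x.round(4),r.fun.round(2));print(fk(o['q'],r.x)[1].round(3))
E
```

```text
{'time_s': np.float64(4.825), 'q': array([-0.2801,  0.774 ,  1.0502, -0.2719,  2.0638,  1.1915]), 'dq': array([-0.0146, -0.1084,  0.0344,  0.0175, -0.0517,  0.0089]), 'joint_efforts': array([-3.34000e-02, -6.80147e+01, -3.39634e+01, -1.38710e+00,
        3.87620e+00, -4.70000e-02]), 'eef_pos': array([ 0.5585, -0.1166,  0.1909]), 'eef_rot': array([ 0.0103,  0.9222,  0.0295, -0.3853]), 'wrist_force': array([-0.2165, -0.15  ,  0.4285]), 'torque': array([ 0.0556, -0.4041, -0.0606]), 'opening': np.float64(0.3496)}
[[ 0.701  0.062 -0.71 ]
 [ 0.047 -0.998 -0.042]
 [-0.711 -0.004 -0.703]]
delta tool [0.12473139 0.00182162 0.12643484]
[ 0.3143 -0.0008  0.4382  0.5155  0.0862  0.3189  0.1178] [-0.    0.01  0.01  0.   -0.02  0.01 -0.01  0.01 -0.03 -0.01 -0.    0.
  0.01  0.01  0.01 -0.  ]
[[-0.062  0.701 -0.71 ]
 [ 0.998  0.047 -0.042]
 [ 0.004 -0.711 -0.703]]
```

```bash
cat >> h.py <<'E'
P=[.3143,-.0008,.4382,.5155,.0862,.3189,.1178]
def fk(q,p=P):
    h,e,a,b,k,t,s=p
    c1=R.from_euler('z',q[0]); A=c1*R.from_euler('y',q[1]); B=A*R.from_euler('y',q[2])
    E=B*R.from_euler('z',q[3])*R.from_euler('y',q[4]); F=E*R.from_euler('z',q[5]-np.pi/2)
    return c1.apply([e,s,h])+A.apply([0,0,a])+B.apply([k,0,b])+E.apply([0,0,t]),F
from scipy.optimize import least_squares
lo=np.array([-2.99,-.89,.3,-1.14,0,-3.12]);hi=np.array([2.99,2.07,2.58,4.28,2.63,3.12])
def ik(p,Rm,q0):
    def f(q):
        x,F=fk(q); return np.r_[(x-p)*10,(F.inv()*Rm).as_rotvec()]
    r=least_squares(f,np.clip(q0,lo+1e-3,hi-1e-3),bounds=(lo,hi)); return r.x,np.abs(r.fun).max()
X=np.array([.9982,.06,0]);Y=np.array([-.06,.9982,0]);Z=np.array([0,0,1.]);C0=np.array([.5305,-.1615,.019])
def pose(al,th,ys=.042,rP=.034,d=.008):
    # al roll angle of rail; th initial tilt-back; returns TCP pose
    roll=R.from_rotvec(-al*Y)
    zt=-np.sin(th)*X-np.cos(th)*Z; xt=np.cos(th)*X-np.sin(th)*Z
    M=R.from_matrix(np.c_[xt,-Y,zt])
    rel=rP*X+ys*Y+d*zt
    return C0-.015*al*X+roll.apply(rel), roll*M
E
python3 - <<'E'
from h import *
q0=np.array(ctrl.get_obs()['q'])
for ys in(.042,-.042):
  for th in (.6,.785,.9):
    q=q0
    print(ys,th)
    for al in np.radians([0,15,30,45,60,70,80,90]):
        q,e=ik(*pose(al,th,ys),q); print(np.degrees(al).round(),q.round(2),round(e,4))
E
```

```text
0.042 0.6
0.0 [-0.3   0.85  1.23 -0.2   1.63 -1.89] 0.0
15.0 [-0.34  0.65  1.47 -0.13  1.34 -1.92] 0.0
30.0 [-0.4   0.46  1.7  -0.04  1.04 -2.01] 0.0
45.0 [-0.49  0.3   1.93  0.14  0.76 -2.21] 0.0
60.0 [-0.6   0.19  2.14  0.56  0.52 -2.68] 0.0
70.0 [-0.68  0.15  2.24  0.97  0.47 -3.12] 0.03
80.0 [-0.68  0.12  2.27  1.01  0.45 -3.12] 0.1858
90.0 [-0.69  0.09  2.3   1.05  0.44 -3.12] 0.3422
0.042 0.785
0.0 [-0.28  0.98  1.07 -0.25  1.83 -1.88] 0.0
15.0 [-0.32  0.77  1.32 -0.18  1.54 -1.9 ] 0.0
30.0 [-0.36  0.57  1.55 -0.11  1.25 -1.95] 0.0
45.0 [-0.43  0.39  1.79  0.    0.96 -2.06] 0.0
60.0 [-0.53  0.24  2.01  0.23  0.68 -2.32] 0.0
70.0 [-0.61  0.17  2.15  0.54  0.54 -2.67] 0.0
80.0 [-0.69  0.14  2.26  0.95  0.48 -3.12] 0.0239
90.0 [-0.7   0.11  2.29  1.    0.46 -3.12] 0.1803
0.042 0.9
0.0 [-0.27  1.07  0.97 -0.28  1.95 -1.89] 0.0
15.0 [-0.3   0.86  1.22 -0.21  1.67 -1.89] 0.0
30.0 [-0.34  0.65  1.46 -0.15  1.38 -1.92] 0.0
45.0 [-0.4   0.46  1.7  -0.06  1.09 -2.  ] 0.0
60.0 [-0.49  0.29  1.93  0.11  0.8  -2.19] 0.0
70.0 [-0.56  0.2   2.07  0.32  0.63 -2.42] 0.0
80.0 [-0.65  0.14  2.2  
[... 550 characters left out ...]
 -0.23  1.56 -1.99] 0.0
30.0 [-0.48  0.62  1.48 -0.14  1.27 -2.05] 0.0
45.0 [-0.56  0.44  1.71  0.    0.99 -2.19] 0.0
60.0 [-0.67  0.3   1.93  0.26  0.73 -2.48] 0.0
70.0 [-0.76  0.24  2.05  0.57  0.61 -2.82] 0.0
80.0 [-0.83  0.21  2.14  0.85  0.57 -3.12] 0.0516
90.0 [-0.84  0.19  2.17  0.9   0.56 -3.12] 0.2046
-0.042 0.9
0.0 [-0.37  1.11  0.89 -0.36  1.96 -1.99] 0.0
15.0 [-0.4   0.9   1.15 -0.27  1.68 -1.98] 0.0
30.0 [-0.45  0.69  1.39 -0.18  1.4  -2.02] 0.0
45.0 [-0.53  0.5   1.62 -0.07  1.11 -2.12] 0.0
60.0 [-0.62  0.35  1.85  0.12  0.84 -2.33] 0.0
70.0 [-0.71  0.27  1.98  0.35  0.69 -2.59] 0.0
80.0 [-0.8   0.22  2.11  0.7   0.59 -2.98] 0.0
90.0 [-0.84  0.2   2.16  0.86  0.57 -3.12] 0.1073
```

```bash
sed -i 's/q\[5\]-np.pi\/2/q[5]+np.pi\/2/' h.py
python3 - <<'E'
from h import *
q0=np.array(ctrl.get_obs()['q'])
for ys in(.042,-.042):
  for th in (.785,.9):
    q=q0
    print(ys,th)
    for al in np.radians([0,15,30,45,60,70,80,90,95]):
        q,e=ik(*pose(al,th,ys),q); print(np.degrees(al).round(),q.round(2),round(e,4))
E
```

```text
0.042 0.785
0.0 [-0.28  0.98  1.07 -0.25  1.83  1.26] 0.0
15.0 [-0.32  0.77  1.32 -0.18  1.54  1.25] 0.0
30.0 [-0.36  0.57  1.55 -0.11  1.25  1.2 ] 0.0
45.0 [-0.43  0.39  1.79  0.    0.96  1.08] 0.0
60.0 [-0.53  0.24  2.01  0.23  0.68  0.82] 0.0
70.0 [-0.61  0.17  2.15  0.54  0.54  0.48] 0.0
80.0 [-0.71  0.14  2.27  1.03  0.48 -0.07] 0.0
90.0 [-0.82  0.17  2.37  1.52  0.58 -0.65] 0.0
95.0 [-0.89  0.21  2.41  1.68  0.68 -0.87] 0.0
0.042 0.9
0.0 [-0.27  1.07  0.97 -0.28  1.95  1.25] 0.0
15.0 [-0.3   0.86  1.22 -0.21  1.67  1.25] 0.0
30.0 [-0.34  0.65  1.46 -0.15  1.38  1.22] 0.0
45.0 [-0.4   0.46  1.7  -0.06  1.09  1.14] 0.0
60.0 [-0.49  0.29  1.93  0.11  0.8   0.96] 0.0
70.0 [-0.56  0.2   2.07  0.32  0.63  0.72] 0.0
80.0 [-0.65  0.14  2.2   0.69  0.51  0.3 ] 0.0
90.0 [-0.76  0.13  2.32  1.21  0.51 -0.29] 0.0
95.0 [-0.82  0.15  2.37  1.45  0.56 -0.57] 0.0
-0.042 0.785
0.0 [-0.38  1.03  1.   -0.32  1.84  1.16] 0.0
15.0 [-0.42  0.81  1.24 -0.23  1.56  1.15] 0.0
30.0 [-0.48  0.62  1.48 -0.14  1.27  1.09] 0.0
45.0 [-0.56  0.44  1.71  0.    0.99  0.95] 0.0
60.0 [-0.67  0.3   1.93  0.26  0.73  0.66] 0.0
70.0 [-0.76  0.24  2.05  0.57  0.61  0.32] 0.0
80.0 [-0.86  0.22  2.17  0.98  0.58 -0.15] 0.0
90.0 [-0.98  0.25  2.26  1.36  0.67 -0.61] 0.0
95.0 [-1.03  0.29  2.29  1.5   0.75 -0.8 ] 0.0
-0.042 0.9
0.0 [-0.37  1.11  0.89 -0.36  1.96  1.15] 0.0
15.0 [-0.4   0.9   1.15 -0.27  1.68  1.16] 0.0
30.0 [-0.45  0.69  1.39 -0.18  1.4   1.12] 0.0
45.0 [-0.53  0.5   1.62 -0.07  1.11  1.02] 0.0
60.0 [-0.62  0.35  1.85  0.12  0.84  0.81] 0.0
70.0 [-0.71  0.27  1.98  0.35  0.69  0.55] 0.0
80.0 [-0.8   0.22  2.11  0.7   0.59  0.16] 0.0
90.0 [-0.91  0.21  2.21  1.12  0.61 -0.32] 0.0
95.0 [-0.97  0.23  2.26  1.31  0.66 -0.55] 0.0
```

Call:
apply_moves:
  plan:
    - {"translation": [0.04, 0.001, 0.02], "angular": [0, 0, 0], "hand": 0.03}
    - {"translation": [0.04, 0.001, 0.02], "angular": [0, 0, 0], "hand": 0.03}
    - {"translation": [0.035, 0, 0.02], "angular": [0, 0, 0], "hand": 0.03}
    - {"translation": [0.01, 0, 0.01], "angular": [0, 0, 0], "hand": 0.03}
    - {"translation": [0, 0, 0], "angular": [0, 0, 0], "hand": 0.03}
    - {"translation": [0, 0, 0], "angular": [0, 0, 0], "hand": 0.03}

```text
time_s: 5.58
eef_pos: [0.5993, -0.1187, 0.0602]
eef_rot: [0.012, 0.924, 0.027, -0.381]
wrist_force: [-0.7, -0.9, 1.8]
opening: 0.351
```

```bash
python3 - <<'E'
from h import *
o=ctrl.get_obs();M=rot(o['eef_rot']).as_matrix();print(o['q'],o['eef_pos'],M.round(3))
T,RR=pose(0,.785); print('delta tool',T,M.T@(T-o['eef_pos']),(rot(o['eef_rot']).inv()*RR).as_rotvec(), fk(o['q'])[0]-o['eef_pos'])
c=ctrl.camera('wrist');cv2.imwrite('pics/w2.png',c['img'][:,:,::-1])
for y in (.09,.042): print(w2px(c,C0+.038*X+y*Y),w2px(c,C0+.015*X+y*Y))
c=ctrl.camera('side');cv2.imwrite('pics/s2.png',cv2.resize(c['img'][60:280,280:520,::-1],None,fx=2.5,fy=2.5))
E
```

```text
[-0.2694652   1.00630495  0.92430806 -0.24822414  1.95352659  1.23979383] [ 0.59925515 -0.11869423  0.06018662] [[ 0.709  0.059 -0.703]
 [ 0.041 -0.998 -0.042]
 [-0.704  0.001 -0.71 ]]
delta tool [ 0.55627438 -0.11787488  0.01334089] [ 0.00254453 -0.00340704  0.06343861] [ 9.50274028e-05 -3.89702589e-03 -1.60679869e-03] [-1.06522537e-04  2.94196566e-05 -1.07275636e-04]
(np.float64(232.08173720712406), np.float64(216.4184180882751)) (np.float64(239.93018914525135), np.float64(231.83271235473973))
(np.float64(314.1849594126973), np.float64(216.30922709420133)) (np.float64(314.7087156900971), np.float64(231.73627212850346))
```

View pics/w2.png

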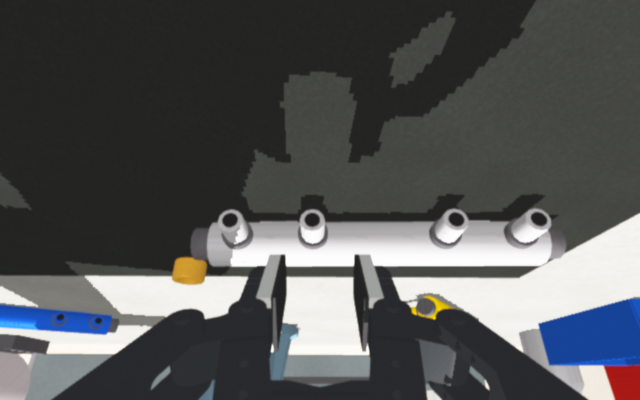

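View pics/s2.png

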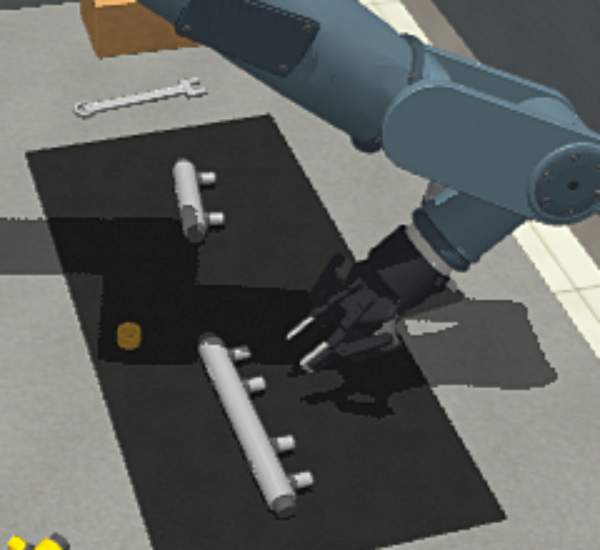

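The stub tip at (312,219) is within 3 px of the prediction, and the finger gap is centred at column 320. Moving in along the tool axis.

Call:
apply_moves:
  plan:
    - {"translation": [0.002, -0.0045, 0.01], "angular": [0, -0.004, 0], "hand": 0.03}
    - {"translation": [0, 0, 0.02], "angular": [0, 0, 0], "hand": 0.03}
    - {"translation": [0, 0, 0.015], "angular": [0, 0, 0], "hand": 0.03}
    - {"translation": [0, 0, 0.01], "angular": [0, 0, 0], "hand": 0.03}
    - {"translation": [0, 0, 0], "angular": [0, 0, 0], "hand": 0.03}
    - {"translation": [0, 0, 0], "angular": [0, 0, 0], "hand": 0.03}

```text
time_s: 6.42
eef_pos: [0.5611, -0.1163, 0.0177]
eef_rot: [0.011, 0.923, 0.027, -0.384]
wrist_force: [0.1, -0.8, -0.2]
opening: 0.347
```

```bash
python3 - <<'E'
from h import *
o=ctrl.get_obs();M=rot(o['eef_rot']).as_matrix();print(o['eef_pos'],o['wrist_force'],M.round(3))
T,RR=pose(0,.785); print('delta tool',M.T@(T-o['eef_pos']),(rot(o['eef_rot']).inv()*RR).as_rotvec())
c=ctrl.camera('wrist');cv2.imwrite('pics/w3.png',c['img'][:,:,::-1])
E
```

```text
[ 0.5610657  -0.11629085  0.01767781] [ 0.08029974 -0.78887412 -0.18344543] [[ 0.704  0.059 -0.708]
 [ 0.041 -0.998 -0.042]
 [-0.709  0.    -0.705]]
delta tool [-0.00036409  0.00129793  0.00651595] [-0.00058314  0.00297851 -0.00117096]
```

View pics/w3.png

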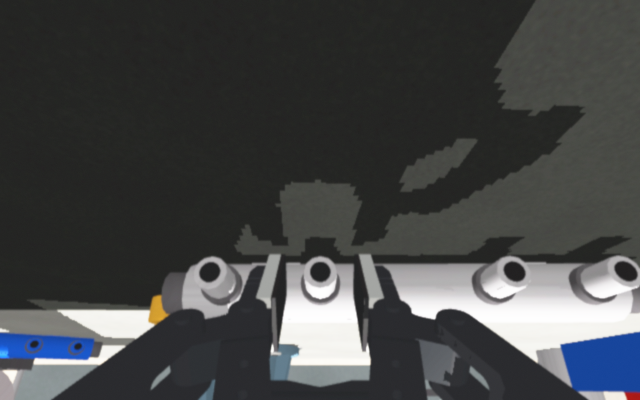

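Stub centred between the fingers at (320,272). A last 6 mm in, then grip.

Call:
apply_moves:
  plan:
    - {"translation": [0, 0, 0.006], "angular": [0, 0.003, 0], "hand": 0.03}
    - {"translation": [0, 0, 0], "angular": [0, 0, 0], "hand": 0.03}
    - {"translation": [0, 0, 0], "angular": [0, 0, 0], "hand": 0.018}
    - {"translation": [0, 0, 0], "angular": [0, 0, 0], "hand": 0.005}
    - {"translation": [0, 0, 0], "angular": [0, 0, 0], "hand": 0.005}
    - {"translation": [0, 0, 0], "angular": [0, 0, 0], "hand": 0.005}
    - {"translation": [0, 0, 0], "angular": [0, 0, 0], "hand": 0.005}

```text
time_s: 7.35
eef_pos: [0.5565, -0.1165, 0.0132]
eef_rot: [0.011, 0.923, 0.027, -0.383]
wrist_force: [1.2, -0.8, 1.4]
opening: 0.136
```

```bash
python3 - <<'E'
from h import *
o=ctrl.get_obs();M=rot(o['eef_rot']).as_matrix();print(o['eef_pos'],o['wrist_force'],o['opening']*.0854)
T,RR=pose(0,.785); print('delta tool',M.T@(T-o['eef_pos']),(rot(o['eef_rot']).inv()*RR).as_rotvec())
c=ctrl.camera('wrist');cv2.imwrite('pics/w4.png',c['img'][:,:,::-1])
E
```

```text
[ 0.55645016 -0.11647875  0.01316437] [ 1.15708539 -0.79841452  1.40045544] 0.011605747276261964
delta tool [-3.06722741e-04  1.38341820e-03  5.75538611e-05] [-0.00069598  0.00051025 -0.00100843]
```

View pics/w4.png

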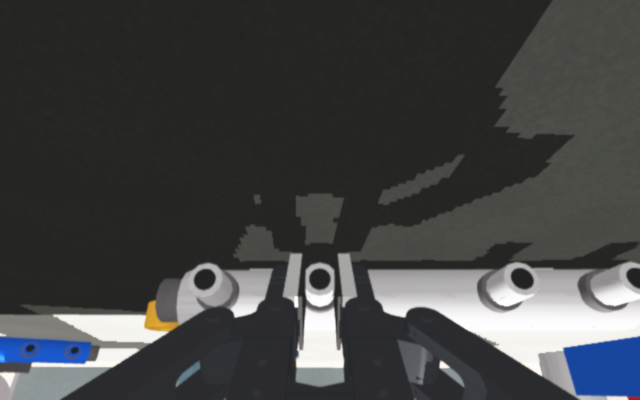

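Call:
apply_moves:
  plan:
    - {"translation": [0, 0, 0], "angular": [0, 0, 0], "hand": 0.005}
    - {"translation": [0, 0, 0], "angular": [0, 0, 0], "hand": 0.005}

```text
time_s: 7.65
eef_pos: [0.5564, -0.1165, 0.0131]
eef_rot: [0.011, 0.923, 0.027, -0.383]
wrist_force: [2.2, -0.3, 1.0]
opening: 0.138
```

```bash
python3 - <<'E'
from h import *
o=ctrl.get_obs();print(o['eef_pos'],o['wrist_force'],o['opening'])
c=ctrl.camera('wrist');cv2.imwrite('pics/w5.png',cv2.resize(c['img'][230:330,250:400,::-1],None,fx=5,fy=5,interpolation=cv2.INTER_CUBIC))
E
```

```text
[ 0.55644145 -0.11646142  0.01313613] [ 2.21267546 -0.31374904  1.04638855] 0.13823154783434924
```

View pics/w5.png

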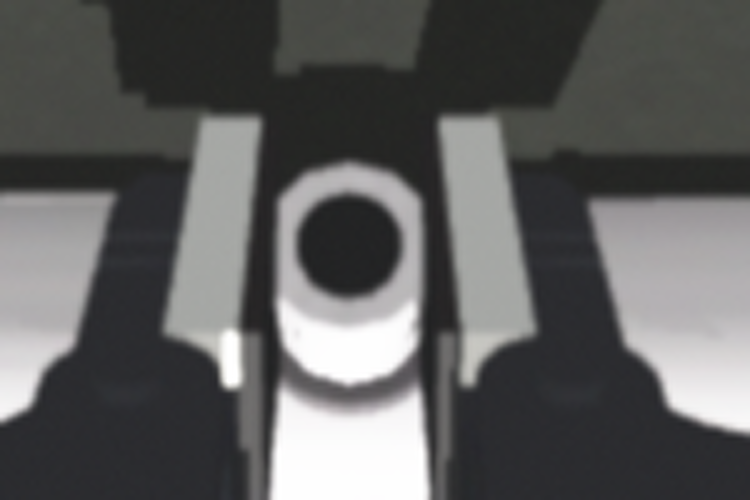

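Fingers stalled on the stub (they did not reach the commanded 5 mm), so it is gripped. Now I'll compute the per-row roll steps.

```bash
python3 - <<'E'
from h import *
s=np.radians(5)
for i in range(18):
    p,r=pose(i*s,.785);p2,r2=pose((i+1)*s,.785)
    print(i*5,(r.inv().apply(p2-p)*1000).round(2),(r.inv()*r2).as_rotvec().round(4))
E
```

```text
0 [-2.41 -0.   -1.11] [-0.      0.0873  0.    ]
5 [-2.49 -0.   -1.19] [-0.      0.0873  0.    ]
10 [-2.56 -0.   -1.28] [-0.      0.0873  0.    ]
15 [-2.62 -0.   -1.38] [-0.      0.0873  0.    ]
20 [-2.68 -0.   -1.48] [-0.      0.0873  0.    ]
25 [-2.72 -0.   -1.59] [-0.      0.0873  0.    ]
30 [-2.75 -0.   -1.7 ] [-0.      0.0873  0.    ]
35 [-2.78 -0.   -1.81] [-0.      0.0873  0.    ]
40 [-2.79 -0.   -1.92] [-0.      0.0873  0.    ]
45 [-2.8  -0.   -2.04] [-0.      0.0873  0.    ]
50 [-2.79 -0.   -2.15] [-0.      0.0873  0.    ]
55 [-2.78 -0.   -2.26] [-0.      0.0873  0.    ]
60 [-2.75 -0.   -2.37] [-0.      0.0873  0.    ]
65 [-2.72 -0.   -2.48] [-0.      0.0873  0.    ]
70 [-2.67 -0.   -2.59] [-0.      0.0873  0.    ]
75 [-2.62  0.   -2.69] [-0.      0.0873  0.    ]
80 [-2.56  0.   -2.79] [-0.      0.0873  0.    ]
85 [-2.49  0.   -2.88] [-0.      0.0873  0.    ]
```

Call:
apply_moves:
  plan:
    - {"translation": [-0.0024, 0, -0.0011], "angular": [0, 0.0873, 0], "hand": 0.005}
    - {"translation": [-0.0025, 0, -0.0012], "angular": [0, 0.0873, 0], "hand": 0.005}
    - {"translation": [-0.0026, 0, -0.0013], "angular": [0, 0.0873, 0], "hand": 0.005}
    - {"translation": [-0.0026, 0, -0.0014], "angular": [0, 0.0873, 0], "hand": 0.005}
    - {"translation": [-0.0027, 0, -0.0015], "angular": [0, 0.0873, 0], "hand": 0.005}
    - {"translation": [-0.0027, 0, -0.0016], "angular": [0, 0.0873, 0], "hand": 0.005}
    - {"translation": [0, 0, 0], "angular": [0, 0, 0], "hand": 0.005}

```text
time_s: 8.57
eef_pos: [0.5465, -0.117, 0.0286]
eef_rot: [0.004, 0.991, 0.029, -0.131]
wrist_force: [-1.1, 0.8, -1.0]
opening: 0.14
```

```bash
python3 - <<'E'
from h import *
o=ctrl.get_obs();M=rot(o['eef_rot']).as_matrix();print(o['eef_pos'],o['wrist_force'],o['torque'],o['opening'],o['q'])
T,RR=pose(np.radians(30),.785); print('delta tool',M.T@(T-o['eef_pos']),(rot(o['eef_rot']).inv()*RR).as_rotvec())
c=ctrl.camera('wrist');cv2.imwrite('pics/w6.png',c['img'][:,:,::-1])
c=ctrl.camera('side');cv2.imwrite('pics/s6.png',cv2.resize(c['img'][160:280,320:460,::-1],None,fx=5,fy=5,interpolation=cv2.INTER_CUBIC))
E
```

```text
[ 0.54653022 -0.11696643  0.02857304] [-1.12020928  0.76545854 -0.99234952] [-0.09030016 -0.17751161  0.08508856] 0.14007093464899653 [-0.36185302  0.57191656  1.55777032 -0.11148698  1.25417265  1.19856785]
delta tool [9.02008157e-04 1.48973802e-03 6.97467445e-05] [-0.00049962  0.00090534 -0.00194517]
```

View pics/w6.png

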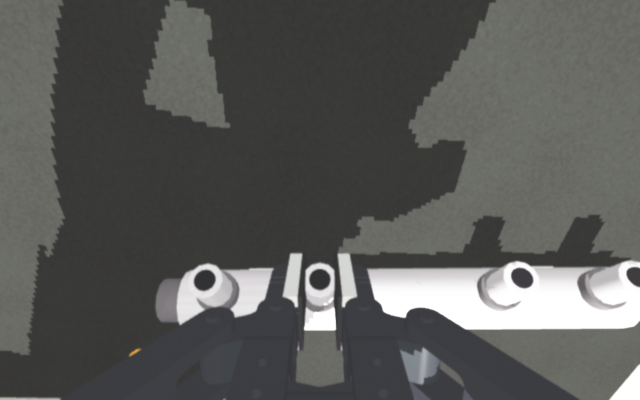

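View pics/s6.png

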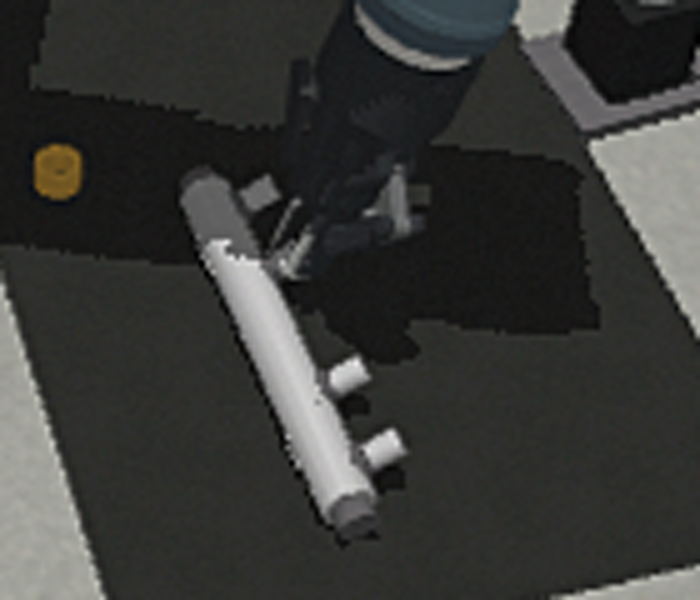

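After 30° the rail looks the same in the wrist picture (stub still at (320,278), neighbours unchanged), so there is no slip and the forces are tiny. Continuing.

Call:
apply_moves:
  plan:
    - {"translation": [-0.0027, 0, -0.0017], "angular": [0, 0.0873, 0], "hand": 0.005}
    - {"translation": [-0.0028, 0, -0.0018], "angular": [0, 0.0873, 0], "hand": 0.005}
    - {"translation": [-0.0028, 0, -0.0019], "angular": [0, 0.0873, 0], "hand": 0.005}
    - {"translation": [-0.0028, 0, -0.002], "angular": [0, 0.0873, 0], "hand": 0.005}
    - {"translation": [-0.0028, 0, -0.0021], "angular": [0, 0.0873, 0], "hand": 0.005}
    - {"translation": [-0.0028, 0, -0.0023], "angular": [0, 0.0873, 0], "hand": 0.005}
    - {"translation": [0, 0, 0], "angular": [0, 0, 0], "hand": 0.005}

```text
time_s: 9.55
eef_pos: [0.5316, -0.118, 0.0407]
eef_rot: [-0.004, 0.991, 0.029, 0.131]
wrist_force: [-0.5, 0.8, 2.4]
opening: 0.14
```

```bash
python3 - <<'E'
from h import *
o=ctrl.get_obs();M=rot(o['eef_rot']).as_matrix();print(o['eef_pos'],o['wrist_force'],o['torque'],o['opening'],o['q'])
T,RR=pose(np.radians(60),.785); print('delta tool',M.T@(T-o['eef_pos']),(rot(o['eef_rot']).inv()*RR).as_rotvec())
c=ctrl.camera('wrist');cv2.imwrite('pics/w7.png',c['img'][:,:,::-1])
c=ctrl.camera('side');cv2.imwrite('pics/s7.png',cv2.resize(c['img'][160:280,320:460,::-1],None,fx=5,fy=5,interpolation=cv2.INTER_CUBIC))
E
```

```text
[ 0.53155591 -0.11803585  0.04071746] [-0.54984888  0.76028835  2.43968306] [0.09517195 0.06230726 0.08288365] 0.14022112171096102 [-0.52329799  0.24056833  2.01104998  0.22872904  0.6823738   0.82671323]
delta tool [-2.83068173e-04  1.32301301e-03 -7.78681305e-05] [-0.00012142 -0.00021922 -0.00210309]
```

View pics/w7.png

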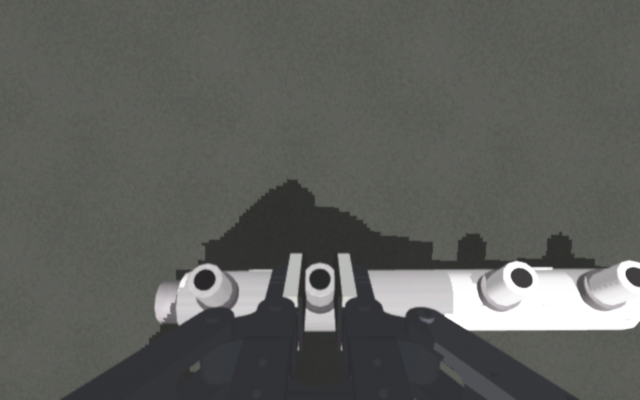

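View pics/s7.png

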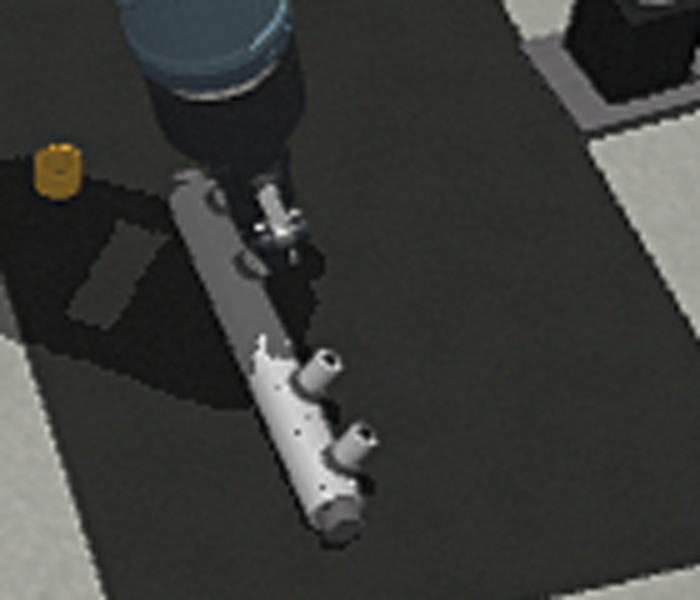

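At 60° the grip is still rigid (same wrist picture) and forces stay below 3 N. The last 30° in 3° steps.

Call:
apply_moves:
  plan:
    - {"translation": [-0.00165, 0, -0.0014], "angular": [0, 0.0524, 0], "hand": 0.005}
    - {"translation": [-0.00165, 0, -0.00145], "angular": [0, 0.0524, 0], "hand": 0.005}
    - {"translation": [-0.00165, 0, -0.0015], "angular": [0, 0.0524, 0], "hand": 0.005}
    - {"translation": [-0.0016, 0, -0.0015], "angular": [0, 0.0524, 0], "hand": 0.005}
    - {"translation": [-0.0016, 0, -0.00155], "angular": [0, 0.0524, 0], "hand": 0.005}
    - {"translation": [-0.0016, 0, -0.0016], "angular": [0, 0.0524, 0], "hand": 0.005}
    - {"translation": [-0.00155, 0, -0.0016], "angular": [0, 0.0524, 0], "hand": 0.005}
    - {"translation": [-0.00155, 0, -0.0017], "angular": [0, 0.0524, 0], "hand": 0.005}
    - {"translation": [-0.0015, 0, -0.0017], "angular": [0, 0.0524, 0], "hand": 0.005}
    - {"translation": [-0.0015, 0, -0.0017], "angular": [0, 0.0524, 0], "hand": 0.005}

```text
time_s: 10.9
eef_pos: [0.5116, -0.1194, 0.0477]
eef_rot: [-0.012, 0.923, 0.028, 0.385]
wrist_force: [-1.5, 3.2, 3.5]
opening: 0.139
```

Call:
apply_moves:
  plan:
    - {"translation": [0, 0, 0], "angular": [0, 0, 0], "hand": 0.005}
    - {"translation": [0, 0, 0], "angular": [0, 0, 0], "hand": 0.005}

```text
time_s: 11.15
eef_pos: [0.5117, -0.1194, 0.0476]
eef_rot: [-0.012, 0.923, 0.028, 0.384]
wrist_force: [-1.3, -0.2, 9.0]
opening: 0.143
```

```bash
python3 - <<'E'
from h import *
o=ctrl.get_obs();M=rot(o['eef_rot']).as_matrix();print(o['eef_pos'],o['wrist_force'],o['torque'],o['opening'],o['q'])
T,RR=pose(np.radians(90),.785); print('delta tool',M.T@(T-o['eef_pos']),(rot(o['eef_rot']).inv()*RR).as_rotvec())
c=ctrl.camera('wrist');cv2.imwrite('pics/w8.png',c['img'][:,:,::-1])
c=ctrl.camera('side');cv2.imwrite('pics/s8.png',cv2.resize(c['img'][160:280,320:460,::-1],None,fx=5,fy=5,interpolation=cv2.INTER_CUBIC))
E
```

```text
[ 0.51171499 -0.11938516  0.04761491] [-1.26455106 -0.18460245  8.99860319] [ 0.23968862 -0.3922335   0.13361889] 0.1434016857795244 [-0.81897305  0.16761605  2.37502962  1.52708652  0.57941838 -0.65244914]
delta tool [-0.00137336  0.00116589 -0.00100232] [-0.00086538 -0.00312225 -0.00055065]
```

View pics/w8.png

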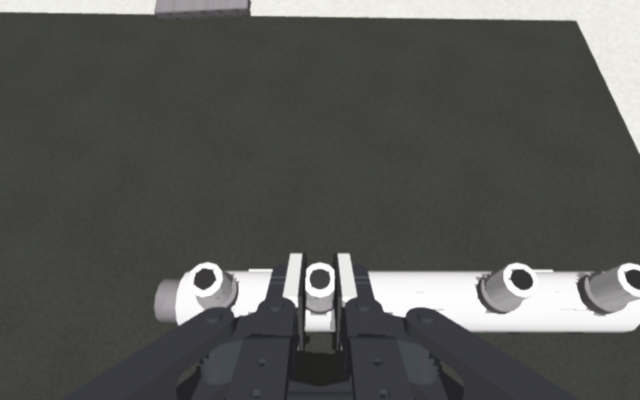

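View pics/s8.png

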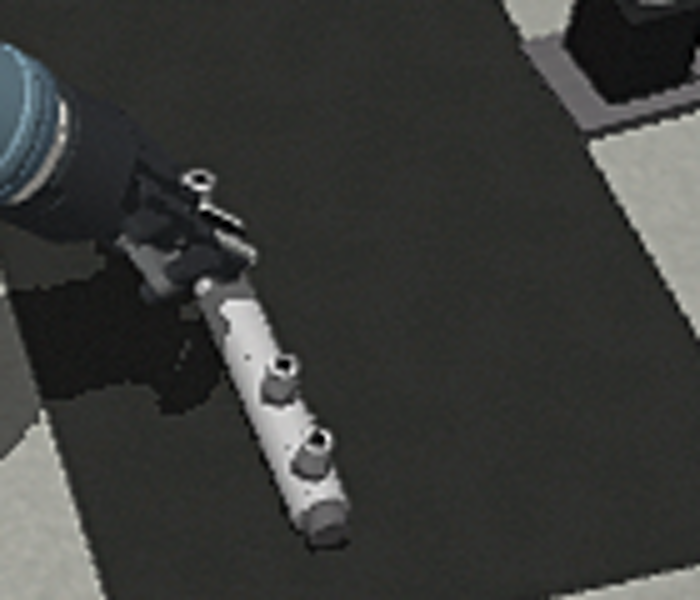

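The stubs now point up, the grip is unchanged, and a light 9 N upward force shows the rail resting on the mat. Releasing and backing straight out along the tool axis.

Call:
apply_moves:
  plan:
    - {"translation": [0, 0, 0], "angular": [0, 0, 0], "hand": 0.018}
    - {"translation": [0, 0, 0], "angular": [0, 0, 0], "hand": 0.024}
    - {"translation": [0, 0, 0], "angular": [0, 0, 0], "hand": 0.03}
    - {"translation": [0, 0, 0], "angular": [0, 0, 0], "hand": 0.03}
    - {"translation": [0, 0, -0.01], "angular": [0, 0, 0], "hand": 0.03}
    - {"translation": [0, 0, -0.02], "angular": [0, 0, 0], "hand": 0.03}
    - {"translation": [0, 0, -0.03], "angular": [0, 0, 0], "hand": 0.03}
    - {"translation": [0, 0, -0.03], "angular": [0, 0, 0], "hand": 0.03}
    - {"translation": [0.02, 0, -0.02], "angular": [0, 0, 0], "hand": 0.03}
    - {"translation": [0, 0, 0], "angular": [0, 0, 0], "hand": 0.03}

```text
time_s: 12.5
eef_pos: [0.4472, -0.1244, 0.1407]
eef_rot: [-0.009, 0.923, 0.028, 0.384]
wrist_force: [0.7, 0.2, 0.3]
opening: 0.351
```

```bash
python3 - <<'E'
from h import *
o=ctrl.get_obs();print(o['time_s'],o['eef_pos'],o['wrist_force'],o['opening'])
c=ctrl.camera('side');cv2.imwrite('pics/s9.png',cv2.resize(c['img'][100:280,300:480,::-1],None,fx=3.3,fy=3.3,interpolation=cv2.INTER_CUBIC))
c=ctrl.camera('wrist');cv2.imwrite('pics/w9.png',c['img'][:,:,::-1])
C=C0-.0236*X
for y in (.09,.042,-.042,-.09):print('pred',np.round(w2px(c,C+y*Y+.038*Z),1),np.round(w2px(c,C+y*Y+.015*Z),1))
c=ctrl.camera('top');cv2.imwrite('pics/t9.png',cv2.resize(c['img'][100:170,180:450,::-1],None,fx=2.9,fy=2.9,interpolation=cv2.INTER_CUBIC))
E
```

```text
12.5 [ 0.44720081 -0.1244224   0.14072394] [0.72171372 0.21732805 0.28556718] 0.3513749503268427
pred [255.  227.4] [259.6 239. ]
pred [320.5 227.4] [320.3 239. ]
pred [434.9 227.3] [426.5 239. ]
pred [500.2 227.3] [487. 239.]
```

View pics/s9.png

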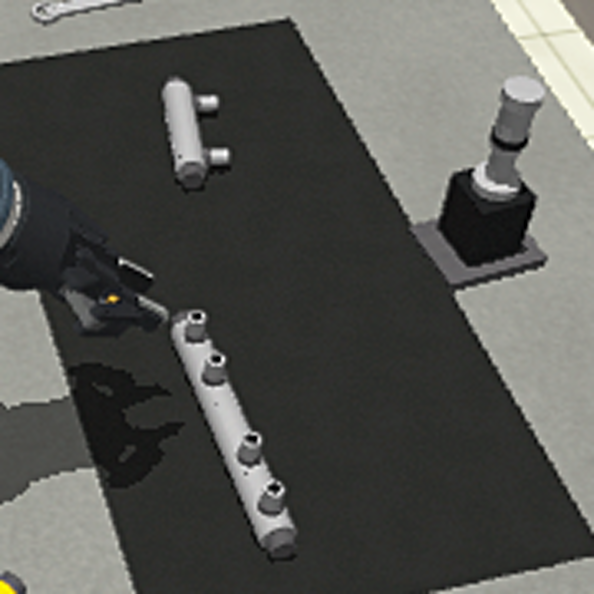

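View pics/w9.png

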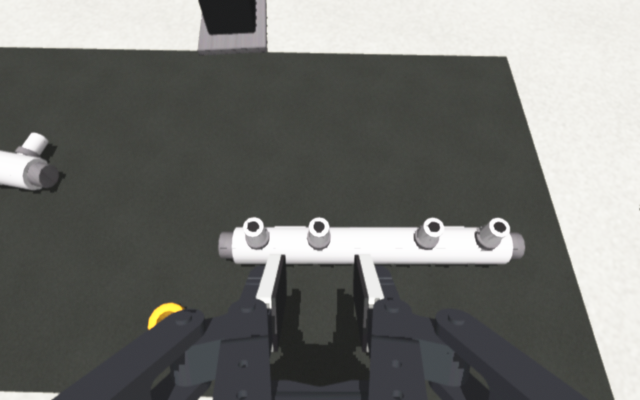

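View pics/t9.png

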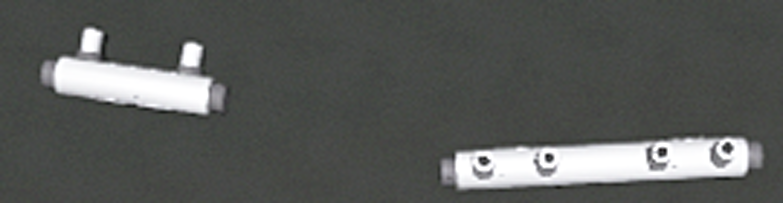

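The stub tips at (254,227), (319,227), (433,227) and (498,226) match the prediction for upright stubs within 2 px. The short rail is where it was, and the gripper is clear of everything. One row to let the arm rest, then hand in.

Call:
apply_moves:
  plan:
    - {"translation": [0, 0, -0.03], "angular": [0, 0, 0], "hand": 0.03}
    - {"translation": [0, 0, 0], "angular": [0, 0, 0], "hand": 0.03}
    - {"translation": [0, 0, 0], "angular": [0, 0, 0], "hand": 0.03}

```text
time_s: 13.02
eef_pos: [0.4254, -0.1239, 0.1588]
eef_rot: [-0.012, 0.924, 0.027, 0.382]
wrist_force: [0.2, 0.2, 0.1]
opening: 0.352
```

```bash
python3 - <<'E'
from h import *
print(ctrl.get_obs()['time_s'],ctrl.hand_in())
E
```

```text
the job is handed in; nothing more can be done
13.025 None
```

The long steel rail now sits on its other pads with all four stubs pointing straight up. I handed the job in at about 13 s of the 42 s allowed; no verdict is reported.

I gripped the stub at own y = 42 with the gripper tilted 45° back, then turned it along the rolling path through 90°. I let go on the mat and backed away.

**Last checks:**
- **Upright:** after release, all four stub tips were within 2 px of where upright stubs should appear in the wrist picture. The side and top views agree.
- **Short rail:** its stubs still point sideways and it looks unmoved, judged by eye in the top and side pictures.
- **Forces:** in the readings between moves, the wrist force peaked at 9 N, when the rail settled on the mat before release. The gripper ended clear of everything.

**Disagreements:**
- **Camera fit:** an early wrist-camera reading was several millimetres off, until I read it again in an enlarged crop. After that the cameras agreed to about 2 mm.
- **Grip opening:** the fingers read 11.6 mm on the 15 mm stub, but the stub did not slip.

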